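Rock a seized wing knob free on the microscopy bench

TASK

The wing knob on its aluminium clamp block has been seized by dried salt solution: rock it back and forth, a little farther each time, until it breaks free, then unscrew it anticlockwise (seen from above) all the way to its open stop and let go. Leave the round knob, the slide box, the dish and the oil bottle alone.

Things in the scene. Friction and masses are not known exactly. Their poses are not given: they have to be found in the camera images.
- wing_grip (a point): Grip point of the steel wing knob: on its vertical axis, mid-wing, 68 mm above the bench; turns with it: x along the wing, y across it, z up. Wing 10 mm thick with flat upright faces, 75 mm long, 52 to 88 mm above the bench, on a 24 mm round hub, centred on a fixed 84 x 84 x 40 mm block. Like blocks, one with a lens 108 mm high, one with a round knob, are 130 mm or more away; they change places.
- wing (a joint): Wing angle, rad: 0 at start, + anticlockwise from above. Stays where left; 0.1 to 0.25 N m turns it. Hard stops at first at -0.25 and +0.25. Going below -0.15 shifts the + stop to 0.45; then above 0.33 shifts the - stop to -0.45 (final); then below -0.33 frees it to turn to the open stop at 0.90. Straight forcing does not help; one grasp can do it all.
- round_knob (a joint): Turning angle in rad of the round knurled steel knob (40 mm across, top 76 mm above the bench) on the neighbouring block; it turns easily and must be left alone.
- slide_box: Loose grey box with a white lid, 92 x 152 mm, 33 mm high, beyond the blocks; origin at the centre of its underside. To be left alone.
- dish: Loose clear round dish, 90 mm across, 16 mm high, beyond the blocks; origin at the centre of its underside. To be left alone.
- oil_bottle: Loose small amber bottle, 32 mm across, 60 mm high, to the right of the blocks; origin at the centre of its underside. To be left alone.

How it is judged:
On the way, in this order (a step that is already met when the one before it is completed fails the run):
1. the wing knob has been rocked clockwise by more than 7 degrees (value of joint wing below -0.13 rad), for 0.02 s.
2. and then anticlockwise by more than 15 degrees (value of joint wing above 0.27 rad), for 0.02 s.
3. and then clockwise again by more than 15 degrees (value of joint wing below -0.27 rad), for 0.02 s.
At the end, for the whole second after the job is handed in: The wing knob is unscrewed to within 10 degrees of its open stop (joint wing above 0.72 rad) and at rest (value of joint wing above 0.72 rad and velocity of joint wing between -0.05 and 0.05 rad/s); the robot touches nothing.
It fails at once if the round knob is turned by more than 10 degrees (value of joint round_knob above 0.175 rad or value of joint round_knob below -0.175 rad).
It fails at once if the slide box, the dish or the oil bottle is moved by more than 20 mm (distance of any of slide_box, dish, oil_bottle from where it was at the start of the episode above 0.02 m).
It also fails if it takes over 40 s, if anything falls off the work surface, if the arm or the gripper's body presses on something with over 40 N, if the wrist force passes 120 N, or if a joint passes its speed limit or range.

ROBOT

A 6-joint arm with a two-finger parallel gripper is mounted at the origin on the work surface. World frame = base frame: x ahead of the robot, y to its left, z up, the work surface at z = 0. Lengths are in m, angles in rad, forces in N, time in s.
With the tool pointing down it reaches from about 0.35 to 0.775 m from the base axis. Payload 5.5 kg.
Tool frame: the origin (TCP) lies at the very end of the fingers, on their centre line; the grasp point (between the pads) lies 19 mm behind it; z points along the fingers, y is the line along which they close (so a half turn about z gives the same grasp; the last joint's range is limited). The gripper opens to 85 mm and grips with 20 to 120 N. Pads are 22 mm wide; open, the fingers measure 114 mm over their backs; the gripper's body (76 mm by 85 mm) begins 54 mm behind the grasp point. The pads swing forward as they close: fully open they stand 13 mm farther back than shut.
Start: joints at [-1.388, 0.313, 0.046, 1.304, 0, 1.431], TCP at [0.182, -0.545, 0.231] pointing down, gripper open.
Joint ranges: [-2.76, 2.76], [-0.86, 1.69], [-1.03, 1.26], [-2.2, 2.34], [-1.47, 1.5], [-3.14, 3.14]. Speed limits (rad/s): [2.57, 2.57, 3.14, 3.14, 3.14, 3.14].

INTERFACE

Orientations are given as [roll, pitch, yaw] about the fixed x, y, z axes, in that order (R = Rz(yaw) Ry(pitch) Rx(roll)).
In Python, from bench import robot, get_image, camera_params, look_for, place_of gives the robot as it stands.
- The arm moves only by the tool jog_arm, never from a script. Its argument "increments" is a list of rows, each an object with "rotation": the turn, a rotation vector about the tool's x, y, z in rad, a list of three; "slide": the shift along the tool's x, y, z in cm, a list of three; "claw": the opening, from 0 (shut) to 1 (fully open). In form: [{"rotation": [ax, ay, az], "slide": [tx, ty, tz], "claw": claw}, ...]. A call has 1 to 12 rows; each row shifts and turns the commanded pose from where the row before left it, along the tool's axes as they then stand; what a row does not reach is not made up. A row lasts 1/8 s, in which the tool goes at most 62.5 mm and 10.7 degrees, less where a joint would pass 70% of its speed; a pose out of reach is approached as far as the arm can. A call is refused whole if a number of a shift passes 6.25 or a number of a turn 0.188, either way. A call with a gripper value outside its range is refused whole. The fingers move at their own pace and stop on an object; "force" is the grip in N (left out, the last holds). Time passes only in rows, so rows that do not move let the fingers close. It gives the time, the measured TCP pose, the force, the opening and the grip force at its end, in the units of the state.
- robot.read_state(): the state, without advancing time (a new reading comes with each control period).
- get_image(name): name is "scene" or "top" or "wrist"; returns the picture (400x640x3 uint8, red, green, blue); there is no depth.
- camera_params(name): a dict with "mtx" (3x3 intrinsics, pixels), "xyz" and "rotation" of the camera in the world. Camera axes: x right, y down, z forward; pixel columns grow to the right and rows downward; lengths in m; the calibration is good to about 2 mm. A picture is of the moment at which its call begins: read the wrist's pose just before it. camera_params takes no time and is no camera call; for the wrist camera it gives the pose at the moment of the call.
- robot.job_done(): hands the job in; it is judged then, once.
Trained networks look in the newest picture that a camera, given by its name, has taken for a name from the list of things; names that differ only in an ending like _2 or _b are one class to them, and where a whole thing is asked for, a point or a joint stands for the part that bears it (a point fixed in the world has none). Each returns a list of dicts, best first, with "conf" (0 to 1); they miss things now and then, are a little off and sometimes report something else, mostly with a low value. They report only what shows in the picture. A call takes as long as a camera call.
- look_for(camera, name): "centre" ([x, y, z] in m, in world coordinates, good to about 4 mm: the middle of the surface that is visible of it).
- place_of(camera, name): "centre" ([x, y, z] in m, in world coordinates, good to about 4 mm: a listed point, or the origin of a listed thing).
The state is a dict: "clock": time; "joint_pos": joint angles; "dq": joint speeds; "tau": joint torques, N m; "eef_pos": TCP position; "tcp_rot": TCP orientation; "force": force on the tool from outside, world axes, zero at the start; "torque": the same for the moment, N m; "grip_width": opening from 0.0 (shut) to 1.0 (fully open); "finger_force": force on a finger pad.
Only numpy, scipy, OpenCV 4.12 (cv2) and the standard library are available. Lean on these libraries where they do the work, as an engineer would, in place of code of your own. Each camera call takes 0.05 s, during which the arm holds its last target. There are 200 camera calls.

## Working session

There is one attempt and no reset: what is moved stays moved. The work goes in short steps, Python scripts to look and compute and a tool call to move; the robot and the scene stay as the last step left them, time stands still between calls to the robot, and variables do not carry over. Pictures are saved under pics/ and viewed, at most 10 in all, crops included, and the job is handed in when it is done.

Besides the shell and the picture viewer there is one more tool, called after "Call:" as name(argument=value, ...), one argument or row to a line, values as JSON. jog_arm: Moves the arm, as the interface text tells. Its arguments: {"type":"object","properties":{"increments":{"type":"array","items":{"type":"object","properties":{"rotation":{"type":"array","items":{"type":"number"}},"slide":{"type":"array","items":{"type":"number"}},"claw":{"type":"number"}}}},"force":{"type":"number"}},"required":["increments"]}

```bash
mkdir -p pics; python3 - <<'E'
from bench import *
import cv2
s=robot.read_state(); print(s)
for c in ("top","scene"):
    cv2.imwrite(f"pics/{c}0.png",get_image(c)[:,:,::-1])
    for n in ("wing_grip","round_knob"):
        print(c,n,place_of(c,n)[:3],look_for(c,n)[:2])
print(camera_params("top"))
E
```

```text
{'clock': 0.0, 'joint_pos': array([-1.38761911e+00,  3.13980402e-01,  4.49502780e-02,  1.30360715e+00,
       -1.81447087e-07,  1.43120112e+00]), 'dq': array([-1.15290851e-03,  6.30908109e-05, -1.01592441e-04, -1.17138436e-04,
        4.99131580e-04,  5.40853230e-04]), 'tau': array([-1.36188693e-03, -4.80625927e+01,  2.98534924e+01,  1.91886385e-02,
       -2.19648305e-04,  1.20868572e-05]), 'eef_pos': array([ 0.18228457, -0.54478454,  0.23040852]), 'tcp_rot': array([-3.13976959e+00, -2.55973675e-04,  3.22772195e-01]), 'force': array([ 0.1863556 , -0.56826255,  0.12397929]), 'torque': array([ 0.04505786,  0.01479855, -0.0284059 ]), 'finger_force': 0.0, 'grip_width': 0.9982537543961965}
top wing_grip [{'centre': [0.5604, 0.2286, 0.0651], 'conf': 0.67}, {'centre': [0.788, -0.1292, -0.0026], 'conf': 0.42}] [{'centre': [0.5597, 0.2282, 0.0752], 'conf': 0.7}]Traceback (most recent call last):
  File "<stdin>", line 7, in <module>
ValueError: it knows: dish, oil_bottle, slide_box, wing_grip
```

View pics/top0.png

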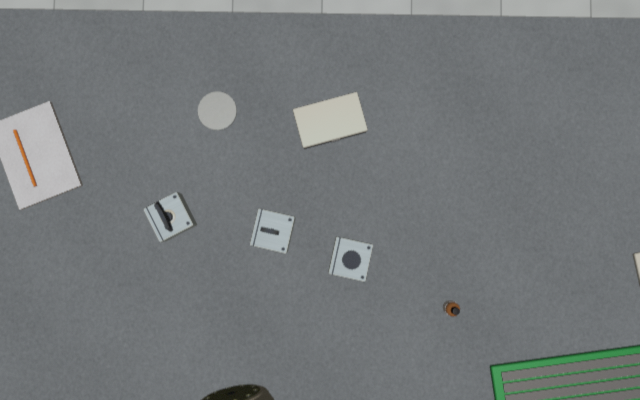

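The top view shows three blocks: left (168,217) with a long dark bar, middle (272,231) with a short bar, and right (351,260) with the round knob. I'll enlarge them to tell the wing from the lens.

```bash
python3 - <<'E'
from bench import *
import cv2,numpy as np
a=get_image("top")[:,:,::-1]; b=get_image("scene")[:,:,::-1]
cv2.imwrite("pics/crop.png",np.vstack([cv2.resize(a[180:290,130:390],(800,338),interpolation=cv2.INTER_CUBIC)]))
cv2.imwrite("pics/scene1.png",b)
P=camera_params("top");print(P)
print(place_of("scene","wing_grip"))
K,R,t=[np.array(P[k]) for k in("mtx","rotation","xyz")]
if R.shape!=(3,3):
    from scipy.spatial.transform import Rotation as Q; R=Q.from_euler("xyz",R).as_matrix()
def px(uv,z):
    d=R@np.linalg.inv(K)@[*uv,1]; return t+d*(z-t[2])/d[2]
for uv in((168,217),(270,231),(351,260)): print(uv,px(uv,.04),px(uv,.088))
E
```

```text
{'mtx': array([[495.70159515,   0.        , 320.47087817],
       [  0.        , 495.70159515, 197.89494508],
       [  0.        ,   0.        ,   1.        ]]), 'xyz': array([ 0.54247904, -0.11102931,  1.13621165]), 'rotation': array([-3.08169382e+00,  2.64601301e-03, -1.55369459e+00])}
[{'centre': [0.5651, 0.2275, 0.0701], 'conf': 0.81}]
(168, 217) [0.56011401 0.2295056  0.04      ] [0.55934183 0.21459454 0.088     ]
(270, 231) [0.53308406 0.00312558 0.04      ] [ 0.53349543 -0.00187294  0.088     ]
(351, 260) [ 0.47253203 -0.1764541   0.04      ] [ 0.47559481 -0.17358933  0.088     ]
```

View pics/crop.png

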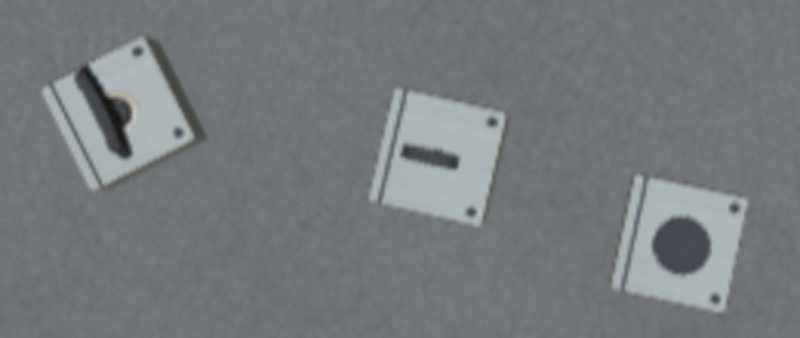

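View pics/scene1.png

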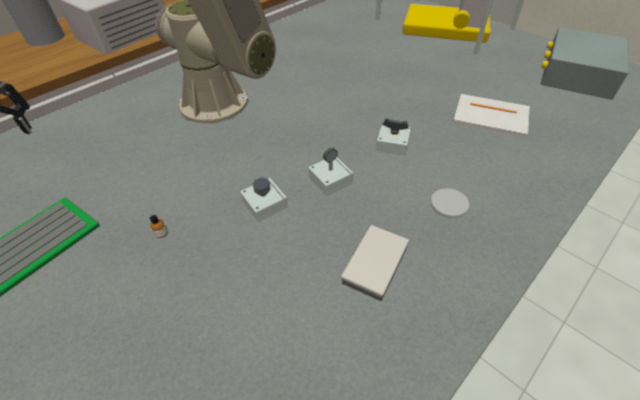

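The left block (168,217) carries the wing and the salt ring. In the scene view the middle one is the tall lens. Two estimates agree on about (0.562, 0.228). To leave range for joint 6, I'll turn tool yaw positively by about 3.28 rad on the way.

```bash
python3 - <<'E'
import numpy as np
y=.323;N=18;d=np.array([.562-.182,.228+.545])/N*100
for i in range(N):
    c,s=np.cos(y),np.sin(y); print(np.round([d@[c,s],d@[s,-c]],2)); y+=3.28/N
E
```

```text
[ 3.37 -3.4 ]
[ 3.93 -2.74]
[ 4.36 -1.98]
[ 4.64 -1.16]
[ 4.78 -0.3 ]
[4.75 0.57]
[4.57 1.43]
[4.23 2.23]
[3.76 2.96]
[3.16 3.59]
[2.46 4.11]
[1.67 4.48]
[0.83 4.71]
[-0.03  4.79]
[-0.9  4.7]
[-1.74  4.46]
[-2.52  4.07]
[-3.21  3.55]
```

Call:
jog_arm(
  increments=[
    {"rotation": [0,0,-0.182],"slide": [3.4,-3.4,0],"claw": 1},
    {"rotation": [0,0,-0.182],"slide": [3.9,-2.7,0],"claw": 1},
    {"rotation": [0,0,-0.182],"slide": [4.4,-2.0,0],"claw": 1},
    {"rotation": [0,0,-0.182],"slide": [4.6,-1.2,0],"claw": 1},
    {"rotation": [0,0,-0.182],"slide": [4.8,-0.3,0],"claw": 1},
    {"rotation": [0,0,-0.182],"slide": [4.75,0.6,0],"claw": 1},
    {"rotation": [0,0,-0.182],"slide": [4.6,1.4,0],"claw": 1},
    {"rotation": [0,0,-0.182],"slide": [4.2,2.2,0],"claw": 1},
    {"rotation": [0,0,-0.182],"slide": [3.8,3.0,0],"claw": 1},
  ],
)

```text
clock: 1.42
eef_pos: [0.3734, -0.1571, 0.2315]
tcp_rot: [3.141, 0.001, 1.966]
force: [0.8, -0.3, 1.6]
grip_width: 1.002
finger_force: 0.0
```

Call:
jog_arm(
  increments=[
    {"rotation": [0,0,-0.182],"slide": [3.2,3.6,0],"claw": 1},
    {"rotation": [0,0,-0.182],"slide": [2.5,4.1,0],"claw": 1},
    {"rotation": [0,0,-0.182],"slide": [1.7,4.5,0],"claw": 1},
    {"rotation": [0,0,-0.182],"slide": [0.8,4.7,0],"claw": 1},
    {"rotation": [0,0,-0.182],"slide": [0,4.8,0],"claw": 1},
    {"rotation": [0,0,-0.182],"slide": [-0.9,4.7,0],"claw": 1},
    {"rotation": [0,0,-0.182],"slide": [-1.7,4.5,0],"claw": 1},
    {"rotation": [0,0,-0.182],"slide": [-2.5,4.1,0],"claw": 1},
    {"rotation": [0,0,-0.182],"slide": [-3.2,3.5,0],"claw": 1},
    {"slide": [0,0,0],"claw": 1},
    {"slide": [0,0,0],"claw": 1},
  ],
)

```text
invalid input at $.increments[9]: expected keys rotation, slide, claw
```

```bash
python3 - <<'E'
from bench import *
import cv2,numpy as np
s=robot.read_state(); print(s['clock'],s['eef_pos'],s['tcp_rot'],s['joint_pos'],s['grip_width'])
print(camera_params("wrist"))
cv2.imwrite("pics/w1.png",get_image("wrist")[:,:,::-1])
print(place_of("wrist","wing_grip"),look_for("wrist","wing_grip"))
E
```

```text
1.425 [ 0.37336817 -0.15705271  0.23150713] [3.14114311e+00 8.13754994e-04 1.96648281e+00] [-5.96929584e-01 -1.71329721e-02 -3.45459172e-01  1.24154297e+00
 -6.82471222e-05  5.78180040e-01] 1.0022812794056142
{'mtx': array([[318.18331435,   0.        , 319.53404337],
       [  0.        , 318.18331435, 194.25359715],
       [  0.        ,   0.        ,   1.        ]]), 'xyz': array([ 0.34253356, -0.08431048,  0.37419375]), 'rotation': array([ 2.82769162e+00, -6.00437288e-04,  3.95447062e-01])}
[] []
```

View pics/w1.png

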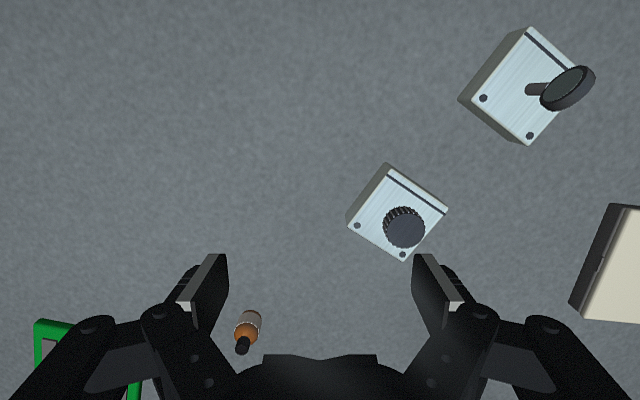

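The second call was refused because its rows lacked a key, so this view is halfway. The round knob is at (405,225) and the lens at (565,88), so neither is the target. Continuing.

Call:
jog_arm(
  increments=[
    {"rotation": [0,0,-0.182],"slide": [3.2,3.6,0],"claw": 1},
    {"rotation": [0,0,-0.182],"slide": [2.5,4.1,0],"claw": 1},
    {"rotation": [0,0,-0.182],"slide": [1.7,4.5,0],"claw": 1},
    {"rotation": [0,0,-0.182],"slide": [0.8,4.7,0],"claw": 1},
    {"rotation": [0,0,-0.182],"slide": [0,4.8,0],"claw": 1},
    {"rotation": [0,0,-0.182],"slide": [-0.9,4.7,0],"claw": 1},
    {"rotation": [0,0,-0.182],"slide": [-1.7,4.5,0],"claw": 1},
    {"rotation": [0,0,-0.182],"slide": [-2.5,4.1,0],"claw": 1},
    {"rotation": [0,0,-0.182],"slide": [-3.2,3.5,0],"claw": 1},
    {"rotation": [0,0,0],"slide": [0,0,0],"claw": 1},
    {"rotation": [0,0,0],"slide": [0,0,0],"claw": 1},
  ],
)

```text
clock: 2.95
eef_pos: [0.5631, 0.2275, 0.2307]
tcp_rot: [-3.141, -0.001, -2.687]
force: [0.2, 0.2, -0.7]
grip_width: 0.999
finger_force: 0.0
```

```bash
python3 - <<'E'
from bench import *
import cv2,numpy as np
s=robot.read_state(); print(s['clock'],s['eef_pos'],s['tcp_rot'],s['joint_pos'],s['grip_width'])
print(camera_params("wrist"))
cv2.imwrite("pics/w2.png",get_image("wrist")[:,:,::-1])
print(place_of("wrist","wing_grip"),look_for("wrist","wing_grip"))
E
```

```text
2.95 [0.56305193 0.22746648 0.23072408] [-3.14121341e+00 -1.48202758e-03 -2.68721333e+00] [ 2.52151000e-01  3.78599848e-01  1.38052381e-01  1.33162451e+00
 -6.69187078e-04 -2.02228142e-01] 0.9986217102023408
{'mtx': array([[318.18331435,   0.        , 319.53404337],
       [  0.        , 318.18331435, 194.25359715],
       [  0.        ,   0.        ,   1.        ]]), 'xyz': array([0.49198369, 0.19275921, 0.37357759]), 'rotation': array([2.82980390e+00, 3.41557605e-04, 2.02499444e+00])}
[{'centre': [0.5628, 0.2268, 0.0682], 'conf': 0.85}] [{'centre': [0.5565, 0.2273, 0.0796], 'conf': 0.82}]
```

View pics/w2.png

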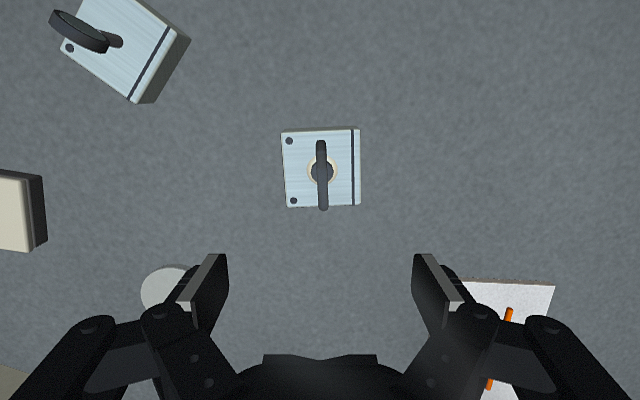

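Wrist view: the wing runs from (321,141) to (323,210) on its block, nearly aligned with the tool. The lens is at upper left, the dish at (170,290). Next I measure the wing's axis.

```bash
python3 - <<'E'
import cv2,numpy as np
from bench import camera_params
from scipy.spatial.transform import Rotation as Q
P=camera_params("wrist");K,t=P["mtx"],P["xyz"];R=Q.from_euler("xyz",P["rotation"]).as_matrix()
g=cv2.imread("pics/w2.png",0); m=np.zeros_like(g); m[132:216,300:345]=(g[132:216,300:345]<85)
def px(u,v,z):
    d=R@np.linalg.inv(K)@[u,v,1]; return (t+d*(z-t[2])/d[2])[:2]
rows=[r for r in range(132,216) if 3<m[r].sum()]
print(rows[0],rows[-1],[(r,int(m[r].sum())) for r in rows[::6]])
sel=[r for r in rows[3:-3] if m[r].sum()<14]
W=np.array([px(np.nonzero(m[r])[0].mean(),r,.088) for r in sel])
vx,vy,x0,y0=cv2.fitLine(W.astype(np.float32),cv2.DIST_HUBER,0,.01,.01).ravel()
print("yaw",np.arctan2(vy,vx),np.arctan2(-vy,-vx)); 
for z in(.088,.07,.052):print(z,px(321,rows[0],z),px(323,rows[-1],z))
n=np.array([-vy,vx]); 
for c in ([.5628,.2268],):print("offset of line from net centre",n@(np.array([x0,y0])-c))
E
```

```text
140 210 [(140, 6), (146, 10), (152, 10), (158, 11), (164, 16), (170, 18), (176, 10), (182, 5), (189, 5), (195, 6), (201, 8), (207, 12)]
yaw 0.4882315 -2.6533613
0.088 [0.52847045 0.21174051] [0.58780714 0.24295527]
0.07 [0.53078497 0.21295673] [0.59385242 0.2461341 ]
0.052 [0.53309948 0.21417296] [0.5998977  0.24931293]
offset of line from net centre 0.00221088951081112
```

Call:
jog_arm(
  increments=[
    {"rotation": [0,0,-0.03],"slide": [0,0,3.5],"claw": 1},
    {"rotation": [0,0,0],"slide": [0,0,3.5],"claw": 1},
    {"rotation": [0,0,0],"slide": [0,0,3.5],"claw": 1},
    {"rotation": [0,0,0],"slide": [0,0,3.5],"claw": 1},
    {"rotation": [0,0,0],"slide": [0,0,2.0],"claw": 1},
    {"rotation": [0,0,0],"slide": [0,0,1.6],"claw": 0.5},
    {"rotation": [0,0,0],"slide": [0,0,0],"claw": 0.4},
    {"rotation": [0,0,0],"slide": [0,0,0],"claw": 0.3},
    {"rotation": [0,0,0],"slide": [0,0,0],"claw": 0.3},
  ],
  force=50,
)

```text
clock: 4.22
eef_pos: [0.564, 0.2289, 0.0565]
tcp_rot: [-3.141, 0.002, -2.654]
force: [-0.0, 0.1, 0.7]
grip_width: 0.3
finger_force: 0.0
```

```bash
python3 - <<'E'
from bench import *
import cv2
s=robot.read_state(); print(s['clock'],s['eef_pos'],s['tcp_rot'],s['force'],s['torque'])
cv2.imwrite("pics/w3.png",get_image("wrist")[:,:,::-1])
E
```

```text
4.225 [0.56395222 0.22891125 0.05650912] [-3.14097053e+00  2.08887554e-03 -2.65447779e+00] [-0.03065247  0.0634547   0.68008443] [-0.02584096  0.01290675 -0.01088423]
```

View pics/w3.png

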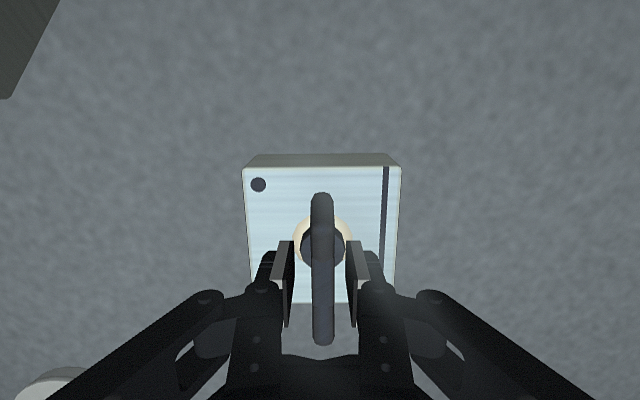

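Wing (322, rows 192–345) sits between the pads. I check centring along the wing.

```bash
python3 - <<'E'
import numpy as np
from bench import *
from scipy.spatial.transform import Rotation as Q
P=camera_params("wrist");K,t=P["mtx"],P["xyz"];R=Q.from_euler("xyz",P["rotation"]).as_matrix()
def px(u,v,z):
    d=R@np.linalg.inv(K)@[u,v,1]; return (t+d*(z-t[2])/d[2])[:2]
print("ends",px(321,192,.088),px(323,345,.088),"hub",px(322,245,.052),px(322,245,.06)," hole ring",px(323,243,.042))
print(t,place_of("wrist","wing_grip"))
E
```

```text
ends [0.52444475 0.20865604] [0.58552846 0.24209544] hub [0.55941682 0.22797604] [0.55582698 0.22600204]  hole ring [0.56257905 0.23035647]
[0.49347859 0.19171756 0.19894408] [{'centre': [0.5626, 0.2287, 0.0678], 'conf': 0.58}]
```

Call:
jog_arm(
  increments=[
    {"rotation": [0,0,0],"slide": [0.2,0,0.1],"claw": 0.2},
    {"rotation": [0,0,0],"slide": [0,0,0],"claw": 0.1},
    {"rotation": [0,0,0],"slide": [0,0,0],"claw": 0},
    {"rotation": [0,0,0],"slide": [0,0,0],"claw": 0},
    {"rotation": [0,0,0],"slide": [0,0,0],"claw": 0},
  ],
  force=50,
)

```text
clock: 4.95
eef_pos: [0.5607, 0.2285, 0.0545]
tcp_rot: [3.14, -0.0, -2.654]
force: [-3.3, 4.5, 4.5]
grip_width: 0.105
finger_force: 50.2
```

Call:
jog_arm(
  increments=[
    {"rotation": [0,0,0.07],"slide": [0,0,0],"claw": 0},
    {"rotation": [0,0,0.07],"slide": [0,0,0],"claw": 0},
    {"rotation": [0,0,0.07],"slide": [0,0,0],"claw": 0},
    {"rotation": [0,0,0],"slide": [0,0,0],"claw": 0},
    {"rotation": [0,0,0],"slide": [0,0,0],"claw": 0},
  ],
)

```text
clock: 5.58
eef_pos: [0.5605, 0.229, 0.0545]
tcp_rot: [3.139, -0.001, -2.863]
force: [-4.8, 5.5, 3.8]
grip_width: 0.107
finger_force: 50.2
```

Call:
jog_arm(
  increments=[
    {"rotation": [0,0,-0.1],"slide": [0,0,0],"claw": 0},
    {"rotation": [0,0,-0.1],"slide": [0,0,0],"claw": 0},
    {"rotation": [0,0,-0.1],"slide": [0,0,0],"claw": 0},
    {"rotation": [0,0,-0.1],"slide": [0,0,0],"claw": 0},
    {"rotation": [0,0,-0.1],"slide": [0,0,0],"claw": 0},
    {"rotation": [0,0,-0.1],"slide": [0,0,0],"claw": 0},
    {"rotation": [0,0,0],"slide": [0,0,0],"claw": 0},
    {"rotation": [0,0,0],"slide": [0,0,0],"claw": 0},
  ],
)

```text
clock: 6.58
eef_pos: [0.5613, 0.2278, 0.0545]
tcp_rot: [-3.141, -0.0, -2.266]
force: [-2.5, 1.0, 5.0]
grip_width: 0.106
finger_force: 50.2
```

```bash
python3 - <<'E'
from bench import *
import cv2
s=robot.read_state(); print(s['tcp_rot']+[0,0,2.654],s['force'],s['torque'],s['joint_pos'])
cv2.imwrite("pics/w4.png",get_image("wrist")[:,:,::-1])
E
```

```text
[-3.14124778e+00 -4.86473112e-05  3.88203817e-01] [-2.48785377  0.96675305  4.99629626] [0.23214458 0.44321923 0.08126981] [ 2.53142733e-01  4.76973107e-01 -1.59410804e-01  9.34250805e-01
 -3.08524475e-04 -6.22653771e-01]
```

View pics/w4.png

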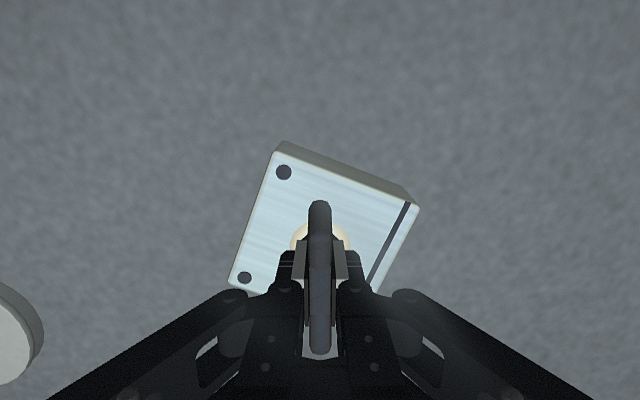

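The wing (320, rows 200–355) stays aligned with the pads while the block appears turned about 22°, so it is following. Back to about −0.40, and then on to the open stop.

Call:
jog_arm(
  increments=[
    {"rotation": [0,0,0.1],"slide": [0,0,0],"claw": 0},
    {"rotation": [0,0,0.1],"slide": [0,0,0],"claw": 0},
    {"rotation": [0,0,0.1],"slide": [0,0,0],"claw": 0},
    {"rotation": [0,0,0.1],"slide": [0,0,0],"claw": 0},
    {"rotation": [0,0,0.1],"slide": [0,0,0],"claw": 0},
    {"rotation": [0,0,0.1],"slide": [0,0,0],"claw": 0},
    {"rotation": [0,0,0.1],"slide": [0,0,0],"claw": 0},
    {"rotation": [0,0,0.09],"slide": [0,0,0],"claw": 0},
    {"rotation": [0,0,0],"slide": [0,0,0],"claw": 0},
    {"rotation": [0,0,0],"slide": [0,0,0],"claw": 0},
  ],
)

```text
clock: 7.88
eef_pos: [0.5604, 0.2295, 0.0545]
tcp_rot: [3.138, -0.001, -3.054]
force: [-4.9, 6.9, 6.0]
grip_width: 0.109
finger_force: 50.4
```

Call:
jog_arm(
  increments=[
    {"rotation": [0,0,-0.126],"slide": [0,0,0],"claw": 0},
    {"rotation": [0,0,-0.126],"slide": [0,0,0],"claw": 0},
    {"rotation": [0,0,-0.126],"slide": [0,0,0],"claw": 0},
    {"rotation": [0,0,-0.126],"slide": [0,0,0],"claw": 0},
    {"rotation": [0,0,-0.126],"slide": [0,0,0],"claw": 0},
    {"rotation": [0,0,-0.126],"slide": [0,0,0],"claw": 0},
    {"rotation": [0,0,-0.126],"slide": [0,0,0],"claw": 0},
    {"rotation": [0,0,-0.126],"slide": [0,0,0],"claw": 0},
    {"rotation": [0,0,-0.126],"slide": [0,0,0],"claw": 0},
    {"rotation": [0,0,-0.126],"slide": [0,0,0],"claw": 0},
    {"rotation": [0,0,0],"slide": [0,0,0],"claw": 0},
    {"rotation": [0,0,0],"slide": [0,0,0],"claw": 0},
  ],
)

```text
clock: 9.38
eef_pos: [0.5624, 0.2272, 0.0545]
tcp_rot: [-3.139, -0.001, -1.797]
force: [2.5, -2.1, 2.7]
grip_width: 0.105
finger_force: 49.9
```

```bash
python3 - <<'E'
from bench import *
import cv2
s=robot.read_state(); print(s['tcp_rot']+[0,0,2.654],s['force'],s['torque'])
cv2.imwrite("pics/w5.png",get_image("wrist")[:,:,::-1])
E
```

```text
[-3.13940484e+00 -5.52948763e-04  8.56625357e-01] [ 2.49329089 -2.13759096  2.72957602] [-0.39041451 -0.52595755  0.06040663]
```

View pics/w5.png

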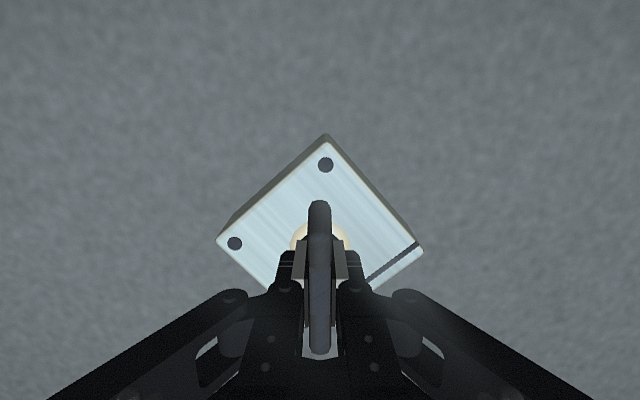

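The wing is at about +0.857 rad, aligned with the pads at (320, 200–355). I release and retreat upward.

Call:
jog_arm(
  increments=[
    {"rotation": [0,0,-0.02],"slide": [0,0,0],"claw": 0},
    {"rotation": [0,0,0],"slide": [0,0,0],"claw": 0.5},
    {"rotation": [0,0,0],"slide": [0,0,0],"claw": 0.6},
    {"rotation": [0,0,0],"slide": [0,0,0],"claw": 0.6},
    {"rotation": [0,0,0],"slide": [0,0,-2],"claw": 0.6},
    {"rotation": [0,0,0],"slide": [0,0,-4],"claw": 0.6},
    {"rotation": [0,0,0],"slide": [0,0,-4],"claw": 0.6},
    {"rotation": [0,0,0],"slide": [0,0,-4],"claw": 0.6},
    {"rotation": [0,0,0],"slide": [0,0,-2],"claw": 0.6},
    {"rotation": [0,0,0],"slide": [0,0,0],"claw": 0.6},
    {"rotation": [0,0,0],"slide": [0,0,0],"claw": 0.6},
  ],
)

```text
clock: 10.8
eef_pos: [0.5606, 0.2277, 0.2129]
tcp_rot: [3.14, -0.001, -1.774]
force: [-0.2, 0.1, 0.2]
grip_width: 0.599
finger_force: 0.0
```

```bash
python3 - <<'E'
from bench import *
import cv2
cv2.imwrite("pics/w6.png",get_image("wrist")[:,:,::-1])
E
```

```text
(no output)
```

View pics/w6.png

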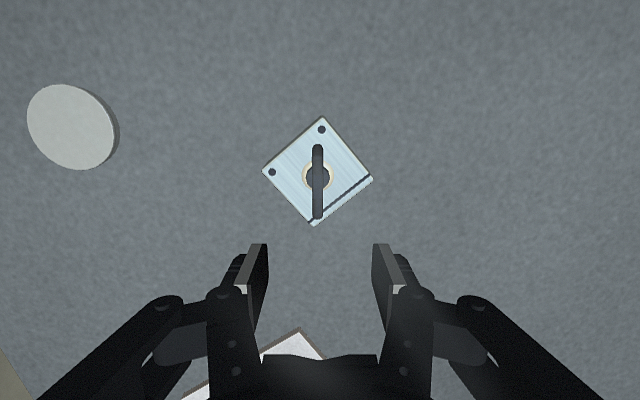

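The wing (318, rows 145–220) stands still aligned with the tool, about 50° off its starting line, and the gripper is clear of it. Handing in.

```bash
python3 -c "
from bench import *
print(robot.job_done())"
```

```text
the job is handed in; nothing more can be done
None
```

I rocked the wing knob to about −0.21, +0.39 and −0.40 rad, then unscrewed it to about +0.88 rad (going by the tool's yaw; open stop 0.90), released it with the gripper clear, and handed the job in at about 11 s; no verdict was shown.

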